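# Set the produce case's door stay from its narrow hole to its wide hole

### The arm

A 7-joint arm with a two-finger parallel gripper is mounted at the origin on a cart in front of the work surface, level with it; the furniture and walls round the work are solid. World frame = base frame: x ahead of the robot, y to its left, z up, the work surface at z = 0. Lengths are in mm, angles in rad, forces in N, time in s.
With the tool pointing down it reaches from about 425 to 875 mm from the base axis. Payload 8.4 kg.
Tool frame: the origin (TCP) lies at the very end of the fingers, on their centre line; the grasp point (between the pads) lies 19 mm behind it; z points along the fingers, y is the line along which they close (so a half turn about z gives the same grasp; the last joint's range is limited). The gripper opens to 87 mm and grips with 3 to 60 N. Pads are 19 mm wide; open, the fingers measure 117 mm over their backs; the gripper's body (75 mm by 190 mm) begins 51 mm behind the grasp point.
Start: joints at [-1.435, 0.333, 0.04, 1.465, -0.013, 1.343, -0.059], TCP at [151.224, 632.134, 187.146] pointing down, gripper open.
Joint ranges: [-2.58, 2.58], [-0.38, 2.09], [-1.3, 1.39], [0.25, 2.4], [-1.5, 4.64], [0.08, 2.09], [-2.65, 2.65]. Speed limits (rad/s): [2.22, 2.22, 2.79, 2.79, 3.14, 3.14, 3.14].

### API

Orientations are given as [roll, pitch, yaw] about the fixed x, y, z axes, in that order (R = Rz(yaw) Ry(pitch) Rx(roll)).
In Python, from bench import readout, read_camera, order gives the robot as it stands.
- The arm moves only by the tool step_arm, never from a script. Its argument "increments" is a list of rows, each a list of 7 numbers: the shift along the tool's x, y, z in m, then the turn, a rotation vector about the tool's x, y, z in degrees, then the opening, from 0 (shut) to 1 (fully open). A call has exactly 8 rows; each row shifts and turns the commanded pose from where the row before left it, along the tool's axes as they then stand; what a row does not reach is not made up. A row lasts 1/8 s, in which the tool goes at most 62.5 mm and 10.7 degrees, less where a joint would pass 70% of its speed; a pose out of reach is approached as far as the arm can. A call with a gripper value outside its range is refused whole. The fingers move at their own pace and stop on an object; "squeeze" is the grip in N (left out, the last holds). Time passes only in rows, so rows that do not move let the fingers close, or fill a call up. It gives the time, the measured TCP pose, the force, the opening and the grip force at its end, in the units of the state.
- readout.observe(): the state, without advancing time (a new reading comes with each control period).
- read_camera(name): name is "side" or "top" or "wrist"; returns a dict with "color" (384x512x3 uint8, red, green, blue), "range_z" (384x512 float32, mm along the optical axis (not along the pixel's ray), 0 where there is no reading), "vfov" (degrees; the focal length in pixels is half the picture's height over the tangent of half this angle, whatever the lens; pixels are square), "cx", "cy" (the principal point, pixels), "k1" (the pictures are not rectified: a ray, as slopes to the right and down, at radius r is drawn at 1 + k1 r^2 times it, then the intrinsics apply), "extrinsics" (4x4, takes a point from world to camera coordinates). Camera axes: x right, y up, looking along -z (the intrinsics and any distortion apply to the point x, -y, -z); pixel columns grow to the right and rows downward; lengths in mm; the calibration is good to about 2 mm. A picture is of the moment at which its call begins.
- order.finish_job(): hands the job in; it is judged then, once.
The state is a dict: "time": time; "qpos": joint angles; "dq": joint speeds; "joint_torque": joint torques, N m; "tool_pos": TCP position; "tcp_rot": TCP orientation; "force": force on the tool from outside, world axes, zero at the start; "torque": the same for the moment, N m; "grip_width": finger opening in mm; "gripper_force": force on a finger pad.
Only numpy, scipy, OpenCV 4.12 (cv2) and the standard library are available. Lean on these libraries where they do the work, as an engineer would, in place of code of your own. Each camera call takes 0.05 s, during which the arm holds its last target. There are 200 camera calls.

### The job

The produce case needs more air: move its door from the narrowest to the widest setting of the steel stay on its roof. By the black knob, draw the stay towards the door to free it from the pin's hooked lip, lift it off, open the door further and drop the hole in the brass shoe, nearest the knob, over the pin, bar fully down and sprung back under the lip; feel for it, the shoe's place is only roughly known. Use a light hand on the pin, never let the sprung door fall shut on the way, and leave the things round about where they are.

Things in the scene. Friction and masses are not known exactly. Their poses are not given: they have to be found in the camera images.
- case: glazed wooden produce case fixed to the worktop, 226 mm deep (x), 206 mm wide (y), roof top at z = 165 mm; origin at the centre of its underside; x from door side to back, y left, z up. Its door, 180 mm wide, has an upright hinge at case x = -110, y = +90 mm; the leaf runs to the right, opens to -x (by 0.15 rad at the start, about 0.6 to 0.75 at the end, stop at 0.9)
- pin: brass hooked pin on the case's roof at case x = -50, y = -35 mm; origin on the shank's axis at roof height, axes as the case's. Round shank 8 mm across; the head overhangs it as a 3 mm lip towards the door (case -x) only: from above 11 mm (x) by 8 mm (y). Head top 19 mm, lip underside 15 mm above the roof (3 mm over the seated bar)
- pin_seat (a point): point on the shank's axis 10 mm above the roof, where the bar's mid-plane lies when down; axes as the case's. A hole passes the head only with its centre 0.5 to 2.5 mm from the shank's axis on the door side (case -x); elsewhere the bar rests on the head or catches the lip. The door's closing spring pushes the stay away from the door (case +x) with 3 to 6 N
- hole1 (a point): centre of the stay's hole nearest the door, 84.5 mm from its pivot; over the pin at the start. All holes are oblong, 13 mm along the bar, 10 mm across. The spring holds the hole's door-side edge on the shank, 3 mm under the lip: the centre is 2.5 mm past the shank's axis (case +x). Drawn 3 to 5 mm towards the door it clears the lip; at 5 mm its far edge meets the shank
- hole2 (a point): centre of the stay's middle hole, 115.5 mm from its pivot. The stay is a flat steel bar 21 mm wide, 4 mm thick, 220 mm long, mid-plane 10 mm above the roof when down. Its pivot sits over the door's top edge, 140 mm from the hinge axis; there it swings level and lifts (knob end up); it cannot go lower than level and falls by its weight (0.12 kg)
- hole3 (a point): nominal centre of the hole nearest the knob, 148 mm from the stay's pivot. This hole is in a brass shoe (33 x 24 x 6 mm) clamped on the bar with its hole up to 8 mm to either side of this point along the bar: to be seen or felt (slots left beside the shoe are too short for the pin). It must be over the pin at the end, sprung back like hole1 at the start
- knob (a point): the stay's upright black knob, round, 16 mm across over its middle 27 mm; this point is on its axis at half height, 26 mm above the bar's mid-plane and 190 mm along the bar from its pivot; the knob's top is 16 mm higher. Taken from above, fingers closing across the bar. x along the bar away from the door, z up
- tin: round steel food tin with a tomato picture, 75 mm across, 58 mm high, stands left of the case (+y side); bystander; origin at the centre of its underside
- canister: orange canister with a dark wooden lid, 87 mm across, 100 mm high, right of the case; bystander; origin at the centre of its underside
- mug: white mug, 92 x 127 x 95 mm; bystander; origin at its underside
- timer: green and white kitchen timer, 63 x 62 x 46 mm; bystander; origin at its underside
- lemon: yellow lemon, 71 x 53 x 51 mm; bystander; origin at its underside as it lies
- moka: aluminium moka pot with a black handle, 98 x 155 x 174 mm; bystander; origin at its underside

How it is judged (in metres and radians):
On the way:
1. the stay is lifted clear of the pin: its first hole above the pin's head (z of hole1 in the frame of pin_seat above 0.011 m), for 0.1 s.
At the end, for the whole second after the job is handed in: the shoe's hole is over the pin with the bar fully down (mid-plane of the bar within 3.5 mm of the seat height, the nominal hole3 point within 12 mm of the shank's axis in plan), the stay sprung back against the pin (more than 1 N) (z of hole3 in the frame of pin_seat between -0.003 and 0.0035 m and horizontal distance between hole3 and pin_seat below 0.012 m and contact force between pin and anything else above 1 N); the robot touches nothing.
It fails at once if the pin is loaded with more than 25 N (contact force between pin and anything else above 25 N).
It fails at once if the door falls nearly shut: the stay's knob is carried 15 mm further from the door than at the start (x of knob in the frame of pin_seat above 0.121 m).
It fails at once if a bystander is pushed more than 30 mm (distance of any of tin, canister, mug, timer, lemon, moka from where it was at the start of the episode above 0.03 m).
It also fails if it takes over 67 s, if anything falls off the work surface, if the arm or the gripper's body presses on something with over 40 N, if the wrist force passes 120 N, or if a joint passes its speed limit or range.

## Working session

There is one attempt and no reset: what is moved stays moved. The work goes in short steps, Python scripts to look and compute and a tool call to move; the robot and the scene stay as the last step left them, time stands still between calls to the robot, and variables do not carry over. Pictures are saved under pics/ and viewed, at most 10 in all, crops included, and the job is handed in when it is done.

Besides the shell and the picture viewer there is one more tool, called after "Request:" as name(argument=value, ...) on one line, values as JSON. step_arm: Moves the arm, as the interface text tells. Its arguments: {"type":"object","properties":{"increments":{"type":"array","items":{"type":"array","items":{"type":"number"}}},"squeeze":{"type":"number"}},"required":["increments"]}

```bash
mkdir -p pics; ls
cat > h.py <<'E'
import numpy as np, cv2
from bench import readout, read_camera, order
def cam(n): return read_camera(n)
def save(c,f,crop=None,s=1):
    im=cv2.cvtColor(c["color"],cv2.COLOR_RGB2BGR)
    if crop: im=im[crop[1]:crop[3],crop[0]:crop[2]]
    cv2.imwrite("pics/"+f,cv2.resize(im,None,fx=s,fy=s,interpolation=cv2.INTER_CUBIC))
def K(c):
    f=c["color"].shape[0]/2/np.tan(np.radians(c["vfov"])/2)
    return np.array([[f,0,c["cx"]],[0,f,c["cy"]],[0,0,1.]]),np.array([c["k1"],0,0,0,0.])
def ray(c,px):
    k,d=K(c); s=cv2.undistortPoints(np.array(px,float).reshape(-1,1,2),k,d).reshape(-1,2)
    v=np.c_[s[:,0],-s[:,1],-np.ones(len(s))]
    E=np.array(c["extrinsics"]);R=E[:3,:3];t=E[:3,3]
    return -R.T@t, v@R
def onz(c,px,z):
    o,v=ray(c,px); return o+v*((z-o[2])/v[:,2])[:,None]
def byrange(c,px):
    o,v=ray(c,px); p=np.array(px,int).reshape(-1,2); return o+v*c["range_z"][p[:,1],p[:,0]][:,None]
E
python3 - <<'E'
from h import *
for n in("top","side","wrist"):
    c=cam(n); save(c,n+"0.png",s=1.5); o,v=ray(c,[[256,192]]); print(n,o,v,c["vfov"])
s=readout.observe();print(s)
E
```

```text
pics
top [ 359.8260727    11.92647187 1345.48047418] [[ 0.10648267 -0.00436521 -0.99459627]] 57.23221189927847
side [  346.81310079 -1028.031468     784.30909572] [[ 0.12900644  0.85226422 -0.50707051]] 55.37456897631091
wrist [ 79.71446127 649.72926877 384.27386613] [[ 0.2521541  -0.04474525 -0.96684042]] 63.41460446225169
{'time': 0.15, 'qpos': array([-1.43520153,  0.33377421,  0.03987519,  1.46605613, -0.01339845,
        1.34330055, -0.05851979]), 'dq': array([-2.00980218e-04, -2.41608482e-03,  6.21396508e-05, -3.76008236e-03,
       -5.62849316e-04,  2.57124874e-03, -1.77770574e-03]), 'joint_torque': array([ 2.80803841e-03, -6.56838298e+01,  1.33709662e+00, -4.04110086e+01,
       -5.97022427e-02,  4.18205140e-02,  1.75734185e-04]), 'tool_pos': array([151.14867593, 631.76291033, 186.45296074]), 'tcp_rot': array([-3.14032317e+00,  8.55150464e-05,  2.90676275e+00]), 'force': array([ 0.11349402,  0.01330493, -0.26213986]), 'torque': array([-0.01293199, -0.0073595 ,  0.00149815]), 'gripper_force': 0.0, 'grip_width': 86.73761073777911}
```

View pics/top0.png

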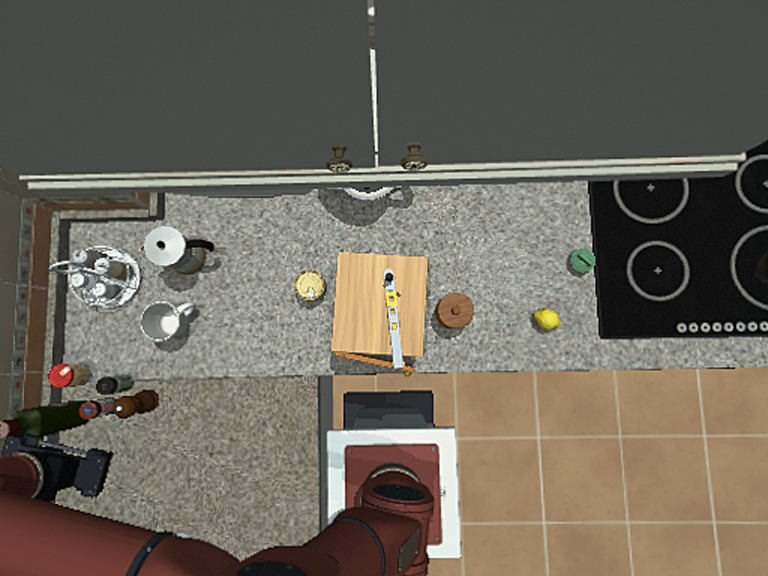

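View pics/side0.png

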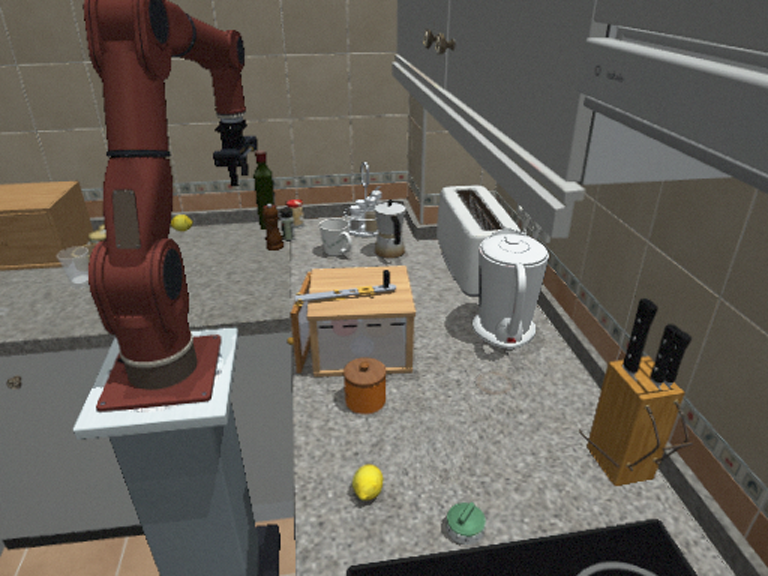

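Top view: roof with corners (338,253), (428,257), (424,356) and (333,352), stay from (399,366) to the black knob at (389,272), brass bits at (394,325), (393,311) and (391,296). The side view agrees: case between the tin and the orange canister.

Run:
```python
from h import *
c=cam("top"); save(c,"topz.png",(215,160,300,255),6)
hsv=cv2.cvtColor(c["color"],cv2.COLOR_RGB2HSV)
P=onz(c,np.array([(338,253),(428,257),(424,356),(333,352)])/1.5,165);print(P.round(1))
# roof mask by height
ys,xs=np.mgrid[150:260,200:310]; px=np.c_[xs.ravel(),ys.ravel()]
W=byrange(c,px); m=(abs(W[:,2]-165)<6); 
r=cv2.minAreaRect(W[m][:,:2].astype(np.float32)); print(r, cv2.boxPoints(r), np.median(W[m][:,2]))
hi=(W[:,2]>185)&(abs(W[:,0]-600)<250); print(W[hi].mean(0),hi.sum(), px[hi].mean(0))
dark=(c["color"][px[:,1],px[:,0]].max(1)<60)&(W[:,2]>170); print(px[dark].mean(0),dark.sum(),onz(c,[px[dark].mean(0)],205))
```

```text
[[568.6 109.1 165. ]
 [554.2 -94.4 165. ]
 [333.1 -77.8 165. ]
 [346.3 123.3 165. ]]
((437.03704833984375, 19.72522735595703), (205.94607543945312, 258.4228820800781), 84.9815673828125) [[299.31323  -71.55014 ]
 [556.7455   -94.156006]
 [574.76086  111.000595]
 [317.3286   133.60646 ]] 164.06883289762334
[ 400.31325522    6.91083346 1000.82440101] 79 [253.87341772 199.36708861]
[259.33333333 184.83333333] 24 [[505.19163873  -4.54489411 205.        ]]
```

View pics/topz.png

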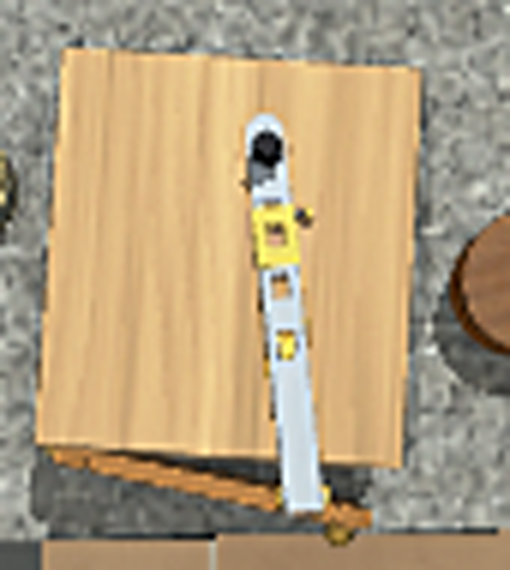

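Crop (6x, origin (215,160)): knob top at (266,148), shoe hole at (277,235), hole2 at (281,287), pin head in hole1 at (287,345).

Run:
```python
from h import *
c=cam("top")
f=lambda x,y,z: onz(c,[[215+(x-2.5)/6,160+(y-2.5)/6]],z)[0]
kn=f(266,148,217);sh=f(277,235,177);h2=f(281,287,176);pin=f(287,345,184)
for n,p in zip(("kn","sh","h2","pin"),(kn,sh,h2,pin)): print(n,p.round(1),np.linalg.norm((p-pin)[:2]).round(1),np.linalg.norm((p-kn)[:2]).round(1))
d=(kn-pin)[:2];print("bar dir",np.arctan2(d[1],d[0]))
# case yaw from edges
ctr=np.array([450.5,15.]);
for y in(-.065,-.075,-.085):
    R=np.array([[np.cos(y),-np.sin(y)],[np.sin(y),np.cos(y)]]);print(y,ctr+R@[-50,-35],ctr+R@[56.6,-17.4])
```

```text
kn [505.6  -3.1 217. ] 105.2 0.0
sh [461.9  -8.4 177. ] 61.3 44.0
h2 [433.1  -9.9 176. ] 32.4 72.8
pin [400.8 -12.2 184. ] 0.0 105.2
bar dir 0.08673127241901209
-0.065 [398.33218946 -16.67837659] [505.85027084  -6.03966536]
-0.075 [398.01801934 -16.15512327] [505.6371102   -6.59210687]
-0.085 [397.70909738 -15.62875447] [505.4184359   -7.14238918]
```

Request:
step_arm(increments=[[0,0,-0.05,0,0,0,1],[0,0,-0.05,0,0,0,1],[-0.0446,-0.0337,0,0,0,0,1],[-0.0446,-0.0337,0,0,0,0,1],[-0.0446,-0.0337,0,0,0,0,1],[-0.0446,-0.0337,0,0,0,0,1],[-0.0446,-0.0337,0,0,0,0,1],[-0.0446,-0.0337,0,0,0,0,1]], squeeze=15)

```text
time: 1.25
tool_pos: [365.4, 371.6, 287.3]
tcp_rot: [3.141, 0.0, 2.907]
force: [1.4, 0.4, -0.1]
grip_width: 87.0
gripper_force: 0.0
```

Request:
step_arm(increments=[[-0.0446,-0.0337,0,0,0,0,1],[-0.0258,-0.0429,0,0,0,0,1],[-0.0258,-0.0429,0,0,0,0,1],[-0.0258,-0.0429,0,0,0,0,1],[-0.0258,-0.0429,0,0,0,0,1],[-0.0258,-0.0429,0,0,0,0,1],[-0.0258,-0.0429,0,0,0,0,1],[-0.0258,-0.0429,0,0,0,0,1]])

```text
time: 2.25
tool_pos: [506.0, -5.6, 287.4]
tcp_rot: [3.141, 0.0, 2.907]
force: [0.2, 1.6, -0.6]
grip_width: 87.0
gripper_force: 0.0
```

Request:
step_arm(increments=[[0,0,0,0,0,-9.3,1],[0,0,0,0,0,-9.3,1],[0,0,0,0,0,0,1],[0,0,0,0,0,0,1],[0,0,0,0,0,0,1],[0,0,0,0,0,0,1],[0,0,0,0,0,0,1],[0,0,0,0,0,0,1]])

```text
time: 3.25
tool_pos: [505.7, -4.0, 287.2]
tcp_rot: [-3.142, -0.0, -3.052]
force: [0.9, -0.3, 0.1]
grip_width: 87.0
gripper_force: 0.0
```

Run:
```python
from h import *
c=cam("wrist"); save(c,"w1.png",s=1.5); s=readout.observe(); print(s["tool_pos"],s["tcp_rot"],s["qpos"],s["time"])
```

```text
[505.75837451  -3.98107818 287.18798416] [-3.14156174e+00  3.55359877e-05 -3.05194854e+00] [-0.7560419  -0.03090952  0.66865006  1.67278309  0.01924878  1.49304472
  1.57132159] 3.3
```

View pics/w1.png

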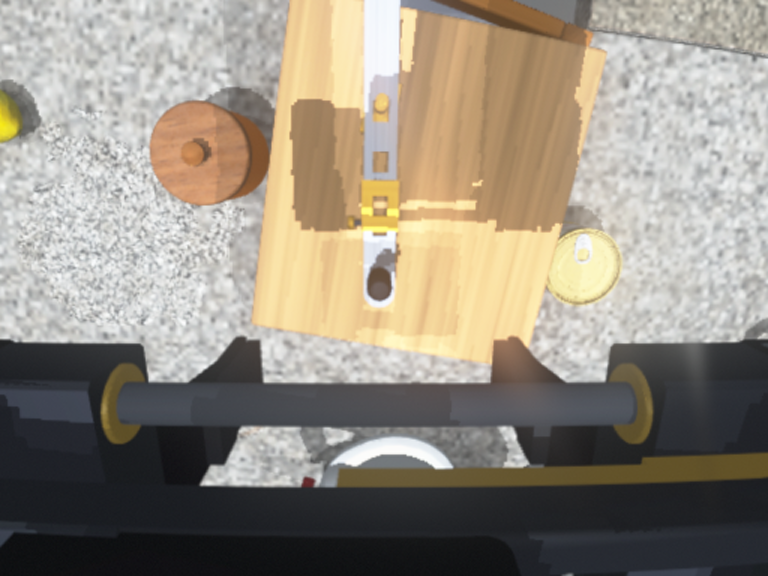

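Wrist view (1.5x): bar upright in picture, pin head at (381,104), hole2 (380,161), shoe hole (380,204), knob top (379,283), fingers symmetric about column 378.

Run:
```python
from h import *
c=cam("wrist")
im=c["color"]; save(c,"w1z.png",(225,55,285,210),5)
g=lambda x,y,z: onz(c,[[x/1.5,y/1.5]],z)[0]
kn=g(379,283,217);sh=g(380,204,177);h2=g(380,161,176);pin=g(381,104,184)
for n,p in zip(("kn","sh","h2","pin"),(kn,sh,h2,pin)): print(n,p.round(1),np.linalg.norm((p-pin)[:2]).round(1),np.linalg.norm((p-kn)[:2]).round(1))
```

```text
kn [500.   -1.9 217. ] 104.0 0.0
sh [457.   -4.9 177. ] 61.0 43.1
h2 [429.8  -7.4 176. ] 33.7 70.3
pin [396.2  -9.9 184. ] 0.0 104.0
```

View pics/w1z.png

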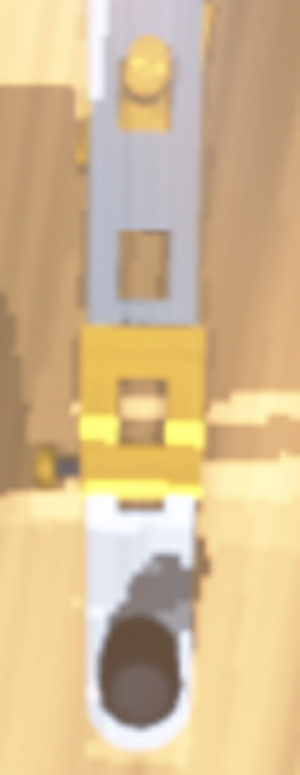

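Request:
step_arm(increments=[[0.0005,0.001,0.035,0,0,0,1],[0,0,0.035,0,0,0,1],[0,0,0.025,0,0,0,1],[0,0,0.008,0,0,0,1],[0,0,0,0,0,0,0.6],[0,0,0,0,0,0,0.3],[0,0,0,0,0,0,0.1],[0,0,0,0,0,0,0.1]], squeeze=25)

```text
time: 4.35
tool_pos: [505.4, -3.0, 184.6]
tcp_rot: [3.141, 0.001, -3.052]
force: [0.4, 0.6, 0.4]
grip_width: 54.9
gripper_force: 0.0
```

Request:
step_arm(increments=[[0,0,0,0,0,0,0.1],[0,0,0,0,0,0,0.1],[0,0,0,0,0,0,0.1],[0,0,0,0,0,0,0.1],[0,0,0,0,0,0,0.1],[0,0,0,0,0,0,0.1],[0,0,0,0,0,0,0.1],[0,0,0,0,0,0,0.1]])

```text
time: 5.35
tool_pos: [505.1, -3.0, 184.1]
tcp_rot: [-3.142, -0.0, -3.052]
force: [-0.2, 0.7, 0.0]
grip_width: 8.6
gripper_force: 0.0
```

Run:
```python
from h import *
c=cam("wrist"); save(c,"w2.png",(100,40,400,300),2)
```

```text
(no output)
```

View pics/w2.png

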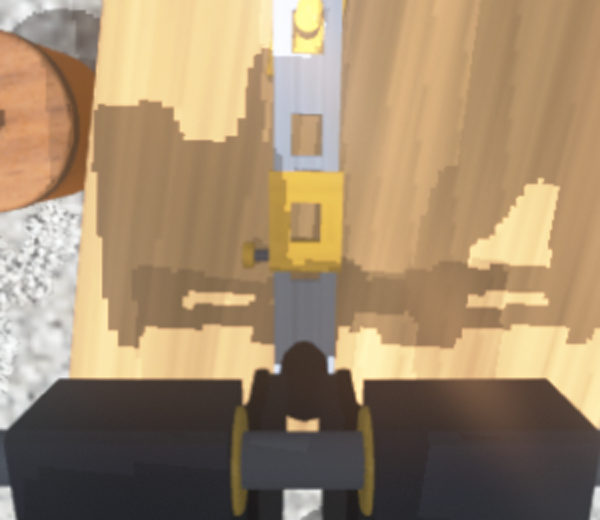

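Fingers closed (8.6 mm gap) with the knob in front of them (knob at (305,380) on the door side), so the grasp missed; check x.

Run:
```python
from h import *
c=cam("wrist"); k,d=K(c); E=np.array(c["extrinsics"])
def proj(p):
    q=E[:3,:3]@p+E[:3,3]; return cv2.projectPoints(np.array([[q[0],-q[1],-q[2]]]),np.zeros(3),np.zeros(3),k,d)[0].ravel()
s=readout.observe(); print(s["grip_width"],s["gripper_force"])
for n,p in(("tcp",s["tool_pos"]),("grasp",s["tool_pos"]+[0,0,19]),("knobtop est",[505,-3,217.])): 
    q=proj(np.array(p,float)); print(n,q.round(1),((q-[100,40])*2).round(0))
for x,y in((303,360),(303,375),(303,390),(303,405),(303,415),(303,460),(305,300),(305,220)):
    print((x,y),byrange(c,[[100+x//2,40+y//2]]).round(1))
t=cam("top"); save(t,"t2.png",(215,160,300,255),6)
```

```text
8.784496468897688 0.0
tcp [249.3 222.1] [299. 364.]
grasp [249.2 232.8] [298. 386.]
knobtop est [249.2 241.7] [298. 403.]
(303, 360) [[496.2  -2.8 204.6]]
(303, 375) [[496.9  -2.7 214.5]]
(303, 390) [[500.8  -2.4 217. ]]
(303, 405) [[505.1  -2.  217. ]]
(303, 415) [[508.8  -1.6 215.8]]
(303, 460) [[473.2  -4.9 307.3]]
(305, 300) [[484.6  -3.1 176.7]]
(305, 220) [[458.9  -5.4 164.7]]
```

View pics/t2.png

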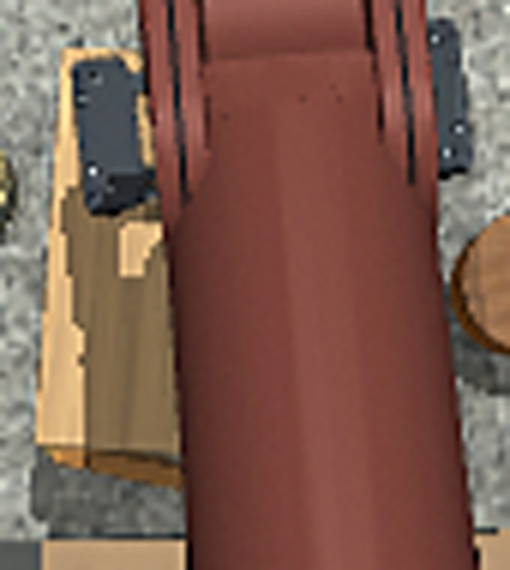

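By range the knob's axis is at about (503.5,-2.5), right between the fingers, so simply close on.

Request:
step_arm(increments=[[0,0,0,0,0,0,0.05],[0,0,0,0,0,0,0],[0,0,0,0,0,0,0],[0,0,0,0,0,0,0],[0,0,0,0,0,0,0],[0,0,0,0,0,0,0],[0,0,0,0,0,0,0],[0,0,0,0,0,0,0]], squeeze=25)

```text
time: 6.5
tool_pos: [505.2, -3.1, 184.2]
tcp_rot: [-3.142, -0.0, -3.052]
force: [-0.4, -0.3, 0.5]
grip_width: 0.5
gripper_force: 0.0
```

Run:
```python
from h import *
c=cam("wrist"); save(c,"w3.png",(180,150,330,260),5)
s=cam("side"); save(s,"s3.png",(170,130,300,220),5)
```

```text
(no output)
```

View pics/s3.png

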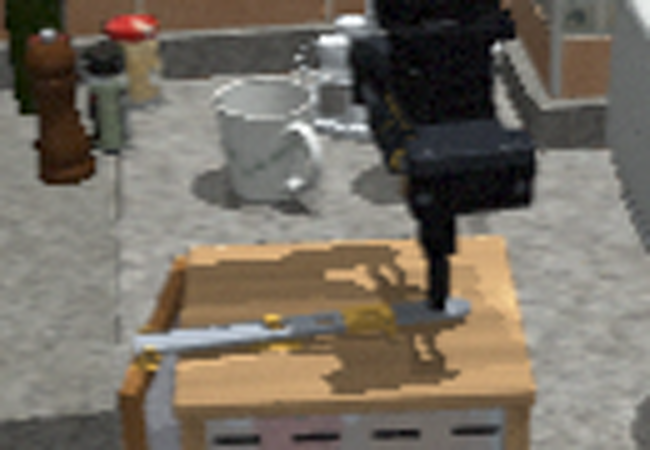

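View pics/w3.png

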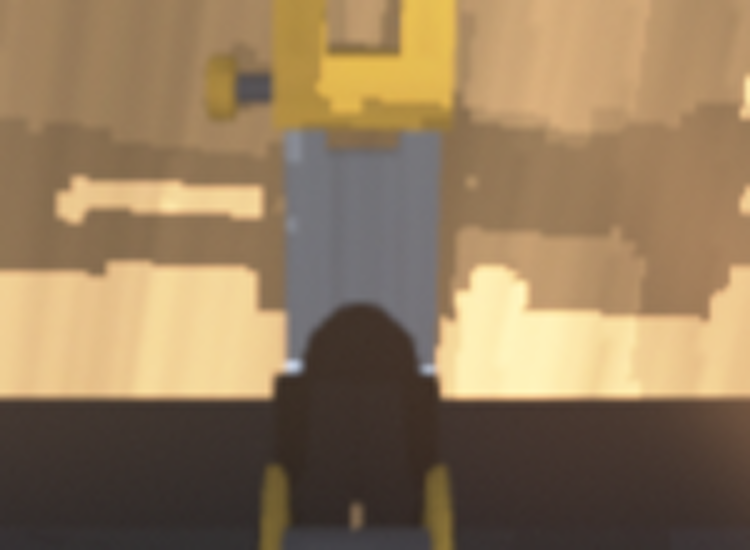

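Side view: fingertip at (438,305), where the knob stood. Wrist: finger edges flank the knob at columns 275-305 and 415-440. Range data settles whether the knob is between them or in front.

Run:
```python
from h import *
c=cam("wrist")
for y in (310,350,385,400,430,460,490,520):
    print(y,[tuple(byrange(c,[[180+x//5,150+y//5]])[0].round(0).astype(int)) for x in (265,285,295,330,360,390,425,435,450)])
s=readout.observe(); print(s["grip_width"],s["gripper_force"],s["tool_pos"],s["tcp_rot"])
```

```text
310 [(np.int64(505), np.int64(-15), np.int64(165)), (np.int64(501), np.int64(-12), np.int64(177)), (np.int64(501), np.int64(-11), np.int64(177)), (np.int64(497), np.int64(-6), np.int64(187)), (np.int64(496), np.int64(-2), np.int64(190)), (np.int64(500), np.int64(2), np.int64(177)), (np.int64(500), np.int64(7), np.int64(176)), (np.int64(503), np.int64(10), np.int64(164)), (np.int64(503), np.int64(12), np.int64(165))]
350 [(np.int64(512), np.int64(-15), np.int64(165)), (np.int64(507), np.int64(-12), np.int64(176)), (np.int64(507), np.int64(-10), np.int64(176)), (np.int64(497), np.int64(-6), np.int64(203)), (np.int64(496), np.int64(-2), np.int64(204)), (np.int64(497), np.int64(2), np.int64(202)), (np.int64(505), np.int64(8), np.int64(177)), (np.int64(509), np.int64(10), np.int64(165)), (np.int64(509), np.int64(13), np.int64(165))]
385 [(np.int64(517), np.int64(-14), np.int64(165)), (np.int64(493), np.int64(-11), np.int64(226)), (np.int64(494), np.int64(-10), np.int64(225)), (np.int64(495), np.int64(-6), np.int64(221)), (np.int64(494), np.int64(-2), np.int64(221)), (np.int64(494), np.int
[... 1662 characters left out ...]
 np.int64(0), np.int64(248)), (np.int64(469), np.int64(-1), np.int64(302)), (np.int64(467), np.int64(-1), np.int64(306)), (np.int64(466), np.int64(-1), np.int64(308))]
520 [(np.int64(469), np.int64(-10), np.int64(307)), (np.int64(493), np.int64(-9), np.int64(258)), (np.int64(494), np.int64(-8), np.int64(257)), (np.int64(494), np.int64(-5), np.int64(255)), (np.int64(494), np.int64(-2), np.int64(254)), (np.int64(494), np.int64(0), np.int64(255)), (np.int64(471), np.int64(-1), np.int64(302)), (np.int64(468), np.int64(-1), np.int64(307)), (np.int64(467), np.int64(-1), np.int64(310))]
0.7905525202088419 0.0 [505.14566989  -3.0659798  184.16309959] [-3.14154778e+00 -2.23629483e-05 -3.05182624e+00]
```

Run:
```python
from h import *
c=cam("side")
for y in range(205,315,10):
    print(y,[byrange(c,[[170+x//5,130+y//5]])[0].round(0).tolist() for x in (424,434,440,446,452)])
```

```text
205 [[483.0, -88.0, 297.0], [489.0, -87.0, 296.0], [495.0, -90.0, 297.0], [498.0, -90.0, 297.0], [500.0, -92.0, 297.0]]
215 [[483.0, -93.0, 293.0], [489.0, -91.0, 291.0], [507.0, -15.0, 250.0], [511.0, -12.0, 249.0], [513.0, -15.0, 250.0]]
225 [[494.0, -12.0, 243.0], [501.0, -10.0, 241.0], [507.0, -13.0, 242.0], [511.0, -9.0, 240.0], [513.0, -13.0, 242.0]]
235 [[494.0, -12.0, 236.0], [501.0, -11.0, 234.0], [507.0, -11.0, 234.0], [510.0, -13.0, 235.0], [513.0, -15.0, 235.0]]
245 [[494.0, -15.0, 230.0], [500.0, -16.0, 230.0], [507.0, -13.0, 228.0], [510.0, -12.0, 227.0], [514.0, -8.0, 224.0]]
255 [[494.0, -15.0, 223.0], [501.0, -8.0, 219.0], [508.0, -5.0, 216.0], [512.0, -4.0, 215.0], [530.0, 89.0, 163.0]]
265 [[507.0, 73.0, 166.0], [501.0, -8.0, 211.0], [508.0, -9.0, 211.0], [511.0, -7.0, 210.0], [527.0, 70.0, 166.0]]
275 [[505.0, 62.0, 165.0], [500.0, -15.0, 208.0], [508.0, -7.0, 202.0], [511.0, -6.0, 202.0], [525.0, 56.0, 166.0]]
285 [[502.0, 44.0, 167.0], [501.0, -7.0, 196.0], [508.0, -8.0, 196.0], [511.0, -9.0, 196.0], [523.0, 43.0, 166.0]]
295 [[500.0, 31.0, 167.0], [501.0, -9.0, 189.0], [508.0, -8.0, 188.0], [511.0, -7.0, 188.0], [517.0, 10.0, 177.0]]
305 [[496.0, -0.0, 177.0], [501.0, -7.0, 180.0], [508.0, -10.0, 182.0], [512.0, -5.0, 179.0], [516.0, -2.0, 176.0]]
```

Both cameras show the fingers really ending at z≈221 while the TCP reads 184: the reported tool length is about 37 mm too long. So they closed above the knob; open, go 34 mm lower and close again.

Request:
step_arm(increments=[[0,0,0,0,0,0,0.6],[0,0,0,0,0,0,0.6],[0,0,0,0,0,0,0.6],[0,0,0,0,0,0,0.6],[0,0,0.01,0,0,0,0.6],[0,0,0.01,0,0,0,0.6],[0,0,0.008,0,0,0,0.6],[0,0,0,0,0,0,0.6]])

```text
time: 7.7
tool_pos: [504.6, -3.2, 155.3]
tcp_rot: [-3.141, -0.002, -3.052]
force: [-0.2, 0.0, -0.2]
grip_width: 51.8
gripper_force: 0.0
```

Request:
step_arm(increments=[[0,0,0.003,0,0,0,0.6],[0,0,0.003,0,0,0,0.6],[0,0,0,0,0,0,0.6],[0,0,0,0,0,0,0.4],[0,0,0,0,0,0,0.2],[0,0,0,0,0,0,0],[0,0,0,0,0,0,0],[0,0,0,0,0,0,0]], squeeze=25)

```text
time: 8.7
tool_pos: [505.2, -3.2, 150.2]
tcp_rot: [-3.141, 0.0, -3.052]
force: [0.0, 0.3, -0.3]
grip_width: 15.2
gripper_force: 25.0
```

Request:
step_arm(increments=[[0,0,0,0,0,0,0],[0,0,0,0,0,0,0],[0,0,0,0,0,0,0],[0,0,0,0,0,0,0],[0,0,0,0,0,0,0],[0,0,0,0,0,0,0],[0,0,0,0,0,0,0],[0,0,0,0,0,0,0]])

```text
time: 9.7
tool_pos: [505.2, -3.1, 150.2]
tcp_rot: [-3.142, 0.0, -3.052]
force: [0.4, -1.1, -0.6]
grip_width: 15.2
gripper_force: 25.0
```

```bash
cat > plan.py <<'E'
import numpy as np
from scipy.optimize import brentq
from scipy.spatial.transform import Rotation as R
YAW=-0.075; L=51.
K0=np.array([505.2,-3.1,150.2])+[0,0,L]   # knob middle at start, as the tool reports it
PIN=np.array([-50,-35.])
def piv(th): return np.array([-110-140*np.sin(th),90-140*np.cos(th)])
def knob(s,off,tilt,dy=0):
    """stay's point s held off mm doorward of pin; knob mid (case frame rel. roof seat), bar yaw, door angle"""
    t=PIN+[-off,dy]; h=lambda th: np.linalg.norm(t-piv(th))-s*np.cos(tilt)
    th=brentq(h,0.0,1.0); p=piv(th); u=(t-p)/np.linalg.norm(t-p)
    k=p+u*(190*np.cos(tilt)-26*np.sin(tilt)); return np.r_[k,190*np.sin(tilt)+26*np.cos(tilt)],np.arctan2(u[1],u[0]),th
k00,b00,_=knob(84.5,-2.5,0)
Rz=R.from_euler('z',YAW)
def tool(s,off,tilt,dy=0):
    k,b,th=knob(s,off,tilt,dy); kw=K0+Rz.apply(k-k00)
    rot=R.from_euler('z',-3.052+b-b00)*R.from_euler('x',np.pi)*R.from_euler('y',-tilt)
    return kw+L*rot.apply([0,0,1]),rot,th
def seg(a,b,n):
    p,r,_=tool(*a)
    for i in range(1,n+1):
        q,w,th=tool(*(np.array(a)+(np.array(b)-np.array(a))*i/n))
        print((r.inv().apply(q-p)/1000).round(4).tolist(),np.degrees((r.inv()*w).as_rotvec()).round(2).tolist(),q.round(1),"th",round(th,3)); p,r=q,w
E
python3 - <<'E'
from plan import *
print(k00,b00)
print("draw");seg((84.5,-2.5,0),(84.5,1.5,0),2)
print("lift");seg((84.5,1.5,0),(84.5,1.5,.18),6)
print("open");seg((84.5,1.5,.18),(143.8,1.5,.18),12)
E
```

```text
[ 56.65956104 -18.23587628  26.        ] 0.1595780648877913
draw
[0.002, -0.0001, -0.0] [-0.0, -0.0, 0.22] [503.2  -3.4 150.2] th 0.165
[0.002, -0.0001, -0.0] [0.0, -0.0, 0.25] [501.3  -3.7 150.2] th 0.18
lift
[-0.0007, 0.0, -0.0057] [-0.0, -1.72, -0.01] [502.   -3.6 155.9] th 0.179
[-0.0008, 0.0001, -0.0057] [-0.0, -1.72, -0.03] [502.6  -3.5 161.6] th 0.179
[-0.0009, 0.0001, -0.0057] [-0.0, -1.72, -0.04] [503.1  -3.4 167.4] th 0.177
[-0.0009, 0.0001, -0.0057] [-0.01, -1.72, -0.06] [503.5  -3.2 173.1] th 0.175
[-0.001, 0.0002, -0.0057] [-0.01, -1.72, -0.08] [503.8  -3.  178.9] th 0.173
[-0.0011, 0.0002, -0.0056] [-0.02, -1.72, -0.1] [504.   -2.8 184.6] th 0.169
open
[0.0048, -0.002, -0.0009] [0.2, -0.0, 1.11] [499.3  -5.2 184.6] th 0.206
[0.0048, -0.0019, -0.0009] [0.2, -0.0, 1.11] [494.5  -7.5 184.6] th 0.243
[0.0048, -0.0018, -0.0009] [0.2, -0.0, 1.11] [489.7  -9.5 184.6] th 0.28
[0.0048, -0.0017, -0.0009] [0.2, -0.0, 1.12] [484.9 -11.4 184.6] th 0.318
[0.0048, -0.0016, -0.0009] [0.2, 0.0, 1.12] [480.  -13.1 184.6] th 0.356
[0.0048, -0.0016, -0.0009] [0.2, -0.0, 1.12] [475.1 -14.6 184.6] th 0.394
[0.0048, -0.0015, -0.0009] [0.21, -0.0, 1.13] [470.2 -15.9 184.6] th 0.432
[0.0048, -0.0014, -0.0009] [0.21, -0.0, 1.13] [465.3 -17.  184.6] th 0.471
[0.0048, -0.0013, -0.0009] [0.21, 0.0, 1.14] [460.3 -17.9 184.6] th 0.51
[0.0048, -0.0012, -0.0009] [0.21, 0.0, 1.15] [455.3 -18.7 184.6] th 0.55
[0.0048, -0.0011, -0.0009] [0.21, -0.0, 1.16] [450.4 -19.2 184.6] th 0.59
[0.0048, -0.001, -0.0009] [0.21, -0.0, 1.17] [445.4 -19.6 184.6] th 0.63
```

Request:
step_arm(increments=[[0.001,0,0,0,0,0.11,0],[0.001,-0.0001,0,0,0,0.11,0],[0.001,0,0,0,0,0.12,0],[0.001,-0.0001,0,0,0,0.13,0],[0,0,0,0,0,0,0],[0,0,0,0,0,0,0],[0,0,0,0,0,0,0],[0,0,0,0,0,0,0]])

```text
time: 10.7
tool_pos: [501.2, -3.6, 150.2]
tcp_rot: [-3.142, -0.0, -3.06]
force: [3.6, -0.0, -0.5]
grip_width: 15.0
gripper_force: 25.0
```

Request:
step_arm(increments=[[-0.0007,0,-0.0057,0,-1.72,0,0],[-0.0008,0.0001,-0.0057,0,-1.72,-0.03,0],[-0.0009,0.0001,-0.0057,0,-1.72,-0.04,0],[-0.0009,0.0001,-0.0057,0,-1.72,-0.06,0],[-0.001,0.0002,-0.0057,0,-1.72,-0.08,0],[-0.0011,0.0002,-0.0056,0,-1.72,-0.1,0],[0,0,0,0,0,0,0],[0,0,0,0,0,0,0]])

```text
time: 11.7
tool_pos: [504.0, -2.6, 184.6]
tcp_rot: [-3.141, 0.18, -3.054]
force: [3.1, 0.9, 0.0]
grip_width: 15.2
gripper_force: 25.0
```

Run:
```python
from h import *
c=cam("wrist")
s=readout.observe(); print(s["tool_pos"],s["tcp_rot"],s["force"])
# brass/bar heights: look along image column of bar
for y in range(10,170,10): print(y,byrange(c,[[253-14,y],[253,y],[253+10,y]]).round(0).tolist())
```

```text
[503.97331633  -2.67312699 184.4373843 ] [-3.14070545  0.17969755 -3.05447232] [ 3.88490273 -0.27138274 -0.06313954]
10 [[380.0, -18.0, 189.0], [379.0, -11.0, 190.0], [379.0, -6.0, 188.0]]
20 [[384.0, -18.0, 190.0], [384.0, -11.0, 190.0], [383.0, -6.0, 190.0]]
30 [[389.0, -18.0, 190.0], [388.0, -11.0, 192.0], [388.0, -6.0, 192.0]]
40 [[394.0, -17.0, 191.0], [393.0, -10.0, 185.0], [392.0, -5.0, 190.0]]
50 [[398.0, -17.0, 192.0], [398.0, -10.0, 183.0], [397.0, -5.0, 192.0]]
60 [[403.0, -17.0, 193.0], [402.0, -9.0, 192.0], [402.0, -4.0, 194.0]]
70 [[408.0, -16.0, 194.0], [407.0, -9.0, 194.0], [407.0, -4.0, 195.0]]
80 [[413.0, -16.0, 195.0], [412.0, -8.0, 196.0], [412.0, -3.0, 196.0]]
90 [[418.0, -15.0, 196.0], [417.0, -8.0, 196.0], [417.0, -3.0, 196.0]]
100 [[423.0, -15.0, 198.0], [427.0, -7.0, 165.0], [422.0, -2.0, 197.0]]
110 [[428.0, -15.0, 198.0], [433.0, -6.0, 166.0], [427.0, -2.0, 198.0]]
120 [[433.0, -14.0, 200.0], [432.0, -7.0, 199.0], [432.0, -1.0, 198.0]]
130 [[438.0, -14.0, 201.0], [437.0, -6.0, 201.0], [437.0, -1.0, 201.0]]
140 [[443.0, -13.0, 201.0], [443.0, -6.0, 201.0], [442.0, -0.0, 201.0]]
150 [[448.0, -13.0, 202.0], [459.0, -4.0, 166.0], [447.0, 0.0, 203.0]]
160 [[454.0, -13.0, 204.0], [466.0, -3.0, 166.0], [453.0, 1.0, 204.0]]
```

Bar lifted clear (15 mm at hole1). Now open the door.

Request:
step_arm(increments=[[0.0048,-0.002,-0.0009,0.2,0,1.11,0],[0.0048,-0.0019,-0.0009,0.2,0,1.11,0],[0.0048,-0.0018,-0.0009,0.2,0,1.11,0],[0.0048,-0.0017,-0.0009,0.2,0,1.12,0],[0.0048,-0.0016,-0.0009,0.2,0,1.12,0],[0.0048,-0.0016,-0.0009,0.2,0,1.12,0],[0,0,0,0,0,0,0],[0,0,0,0,0,0,0]])

```text
time: 12.75
tool_pos: [475.2, -14.4, 184.8]
tcp_rot: [-3.141, 0.18, 3.11]
force: [5.5, 0.1, 1.1]
grip_width: 15.6
gripper_force: 25.0
```

Request:
step_arm(increments=[[0.0048,-0.0015,-0.0009,0.21,0,1.13,0],[0.0048,-0.0014,-0.0009,0.21,0,1.13,0],[0.0048,-0.0013,-0.0009,0.21,0,1.14,0],[0.0048,-0.0012,-0.0009,0.21,0,1.15,0],[0.0048,-0.0011,-0.0009,0.21,0,1.16,0],[0.0048,-0.001,-0.0009,0.21,0,1.17,0],[0,0,0,0,0,0,0],[0,0,0,0,0,0,0]])

```text
time: 13.75
tool_pos: [445.5, -19.6, 185.0]
tcp_rot: [-3.141, 0.181, 2.988]
force: [5.8, -0.7, 0.8]
grip_width: 15.2
gripper_force: 25.0
```

Run:
```python
from h import *
from plan import *
print("lower");seg((143.8,1.5,.18),(143.8,1.5,.10),4)
s=readout.observe(); print(s["tool_pos"],s["tcp_rot"],s["force"])
c=cam("wrist"); save(c,"w4.png",(200,70,300,220),4)
```

```text
lower
[0.001, -0.0001, 0.0037] [0.02, 1.15, 0.12] [445.  -19.6 180.8] th 0.634
[0.001, -0.0001, 0.0037] [0.02, 1.15, 0.1] [444.7 -19.7 177. ] th 0.638
[0.0009, -0.0001, 0.0037] [0.01, 1.15, 0.09] [444.3 -19.7 173.1] th 0.641
[0.0009, -0.0001, 0.0038] [0.01, 1.15, 0.08] [443.9 -19.7 169.3] th 0.643
[445.53808503 -19.56116771 185.02604914] [-3.14111545  0.18073895  2.98803635] [ 5.82039026 -0.70589619  0.8011717 ]
```

View pics/w4.png

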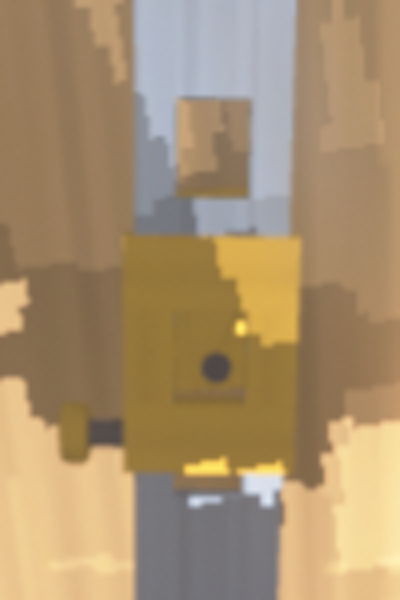

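Picture: shoe hole spans (172-246, 310-403) in the 4x crop, with the brass pin head showing through it and a dark spot at (216,367) on the head.

Run:
```python
from h import *
from plan import *
c=cam("wrist"); q=lambda x,y:[200+x/4-.4,70+y/4-.4]
up=byrange(c,[q(160,356),q(258,356),q(209,300),q(209,415)]); print(up.round(1))
z=up[:2,2].mean()
e=onz(c,[q(209,310),q(209,403),q(172,356),q(246,356)],z); print("rim",e.round(1), "ctr",e.mean(0).round(1))
print("spot",byrange(c,[q(216,367)]).round(1),onz(c,[q(216,367)],184).round(1))
print("in-hole z:");
for y in range(316,404,8): print(y,byrange(c,[q(x,y) for x in range(176,246,8)])[:,2].round(0).tolist())
k,b,th=knob(143.8,1.5,.18); p=piv(th)
u=np.array([np.cos(b+YAW),np.sin(b+YAW)]); print("bar world dir",u, "bar yaw",b+YAW)
```

```text
[[394.  -17.2 202.5]
 [339.   -2.2 366.7]
 [387.   -9.2 203. ]
 [402.6 -11.6 205.5]]
rim [[363.8  -5.8 284.6]
 [370.5  -6.9 284.6]
 [366.7  -8.9 284.6]
 [367.4  -3.8 284.6]] ctr [367.1  -6.3 284.6]
spot [[408.2 -11.2 170. ]] [[403.3 -10.6 184. ]]
in-hole z:
316 [168.0, 168.0, 185.0, 184.0, 185.0, 186.0, 185.0, 184.0, 168.0]
324 [168.0, 169.0, 185.0, 185.0, 185.0, 185.0, 184.0, 184.0, 169.0]
332 [168.0, 168.0, 184.0, 185.0, 185.0, 185.0, 184.0, 184.0, 168.0]
340 [169.0, 168.0, 169.0, 184.0, 185.0, 185.0, 184.0, 169.0, 168.0]
348 [169.0, 169.0, 168.0, 168.0, 168.0, 183.0, 168.0, 169.0, 169.0]
356 [168.0, 169.0, 168.0, 168.0, 169.0, 170.0, 169.0, 169.0, 167.0]
364 [168.0, 169.0, 170.0, 168.0, 170.0, 170.0, 169.0, 169.0, 168.0]
372 [169.0, 367.0, 168.0, 170.0, 170.0, 170.0, 169.0, 168.0, 168.0]
380 [169.0, 168.0, 169.0, 168.0, 169.0, 169.0, 170.0, 168.0, 168.0]
388 [168.0, 168.0, 168.0, 169.0, 169.0, 168.0, 367.0, 168.0, 168.0]
396 [200.0, 200.0, 199.0, 166.0, 165.0, 165.0, 165.0, 166.0, 165.0]
bar world dir [ 0.98738152 -0.15835954] bar yaw -0.1590290034345372
```

```bash
cat > meas.py <<'E'
from h import *
from plan import *
def meas(zs_hole=None):
    c=cam("wrist"); s=readout.observe()
    rot=R.from_euler('xyz',s["tcp_rot"]); K=s["tool_pos"]-L*rot.apply([0,0,1])
    H,Wd=c["range_z"].shape; ys,xs=np.mgrid[60:230,215:295]; px=np.c_[xs.ravel(),ys.ravel()]
    W=byrange(c,px); rel=rot.inv().apply(W-K)   # tool axes at knob mid: x to door, z down
    t=rel[:,2]; 
    low=(t>26+6)&(abs(rel[:,1])<9)&(rel[:,0]>20)&(rel[:,0]<95)
    return c,px,W,rel,K,rot,low
if __name__=="__main__":
    c,px,W,rel,K,rot,low=meas()
    m=(abs(W[:,2]-184.5)<3)&low&(abs(W[:,0]-400)<15)
    print("head n",m.sum(),"x",W[m,0].min().round(1),W[m,0].max().round(1),"y",W[m,1].min().round(1),W[m,1].max().round(1))
    # hole openings along the bar: intersect rays with shoe/bar top plane (23 mm below knob mid)
    o,v=ray(c,px); n=rot.apply([0,0,1]); 
    for d,nm in((23,"shoe top"),):
        P=o+v*((d+n@K-n@o)/(v@n))[:,None]; r=rot.inv().apply(P-K)
        hole=(c["range_z"][px[:,1],px[:,0]]>0)&((W-P)@n>5)
        im=np.zeros(c["range_z"].shape,np.uint8); im[px[:,1],px[:,0]]=hole*255
        nn,lab,st,_=cv2.connectedComponentsWithStats(im)
        for i in range(1,nn):
            if 40<st[i,4]<900:
                q=lab[px[:,1],px[:,0]]==i; a=r[q]; 
                print(nm,st[i].tolist(),"bar",190-a[:,0].max().round(1),190-a[:,0].min().round(1),"across",a[:,1].min().round(1),a[:,1].max().round(1),"world ctr",P[q].mean(0).round(1))
E
python3 meas.py
```

```text
head n 93 x 393.9 399.7 y -14.1 -6.7
shoe top [244, 94, 18, 26, 450] bar 108.3 121.2 across -2.9 6.2 world ctr [367.8  -5.9 199. ]
shoe top [243, 148, 18, 21, 378] bar 136.6 147.7 across -3.6 5.8 world ctr [394.2 -10.5 203.9]
shoe top [215, 181, 18, 49, 765] bar 155.1 183.9 across -20.3 -9.9 world ctr [417.8 -30.5 208.7]
shoe top [243, 188, 17, 4, 67] bar 159.2 160.9 across -3.7 5.4 world ctr [411.6 -13.5 207.1]
```

Request:
step_arm(increments=[[0.001,-0.0001,0.0037,0.02,1.15,0.12,0],[0.001,-0.0001,0.0037,0.02,1.15,0.1,0],[0.0009,-0.0001,0.0037,0.01,1.15,0.09,0],[0.0009,-0.0001,0.0038,0.01,1.15,0.08,0],[0,0,0,0,0,0,0],[0,0,0,0,0,0,0],[0,0,0,0,0,0,0],[0,0,0,0,0,0,0]])

```text
time: 14.9
tool_pos: [444.0, -19.7, 169.5]
tcp_rot: [-3.141, 0.1, 2.981]
force: [4.0, -1.1, -0.5]
grip_width: 15.0
gripper_force: 25.0
```

```bash
cat >> meas.py <<'E'
    print("head in tool axes: bar", (190-rel[m,0]).min().round(1),(190-rel[m,0]).max().round(1),"across",rel[m,1].min().round(1),rel[m,1].max().round(1))
    s=readout.observe(); print(s["tool_pos"].round(1),s["tcp_rot"].round(3),s["force"].round(1))
    for x in(247,249,251,253,255,257): print(x,c["range_z"][140:176,x].round(0).astype(int).tolist())
E
python3 meas.py; python3 -c "
from plan import *
seg((143.8,1.5,.1),(143.8,1.5,.0),5)"
```

```text
head n 31 x 390.9 399.9 y -14.1 -6.4
shoe top [244, 95, 18, 25, 446] bar 108.8 121.1 across -2.9 6.2 world ctr [367.7  -5.7 189.9]
shoe top [243, 148, 18, 21, 375] bar 136.6 147.6 across -3.6 5.8 world ctr [394.3 -10.5 192.6]
shoe top [215, 181, 18, 49, 768] bar 155.0 183.8 across -20.3 -9.9 world ctr [418.1 -30.7 195.3]
shoe top [243, 188, 17, 5, 69] bar 159.1 161.4 across -3.7 5.3 world ctr [411.9 -13.6 194.4]
head in tool axes: bar 137.7 146.5 across -2.1 5.4
[444.  -19.7 169.5] [-3.141  0.1    2.981] [ 4.4 -1.9  0.1]
247 [168, 169, 169, 169, 170, 169, 169, 169, 177, 177, 178, 178, 177, 179, 179, 179, 179, 179, 180, 180, 179, 180, 197, 196, 198, 198, 197, 199, 179, 176, 173, 172, 173, 174, 175, 174]
249 [169, 167, 168, 169, 169, 169, 170, 171, 177, 177, 178, 177, 177, 178, 180, 178, 178, 178, 180, 180, 180, 179, 180, 196, 197, 197, 197, 198, 197, 175, 173, 172, 173, 174, 173, 173]
251 [168, 168, 168, 170, 169, 170, 170, 169, 176, 177, 177, 176, 177, 179, 178, 178, 179, 180, 179, 179, 181, 181, 180, 182, 198, 198, 198, 198, 197, 175, 173, 173, 173, 173, 173, 174]
253 [167, 169, 170
[... 186 characters left out ...]
 167, 170, 169, 170, 0, 176, 178, 177, 178, 177, 179, 178, 178, 180, 179, 179, 179, 179, 179, 180, 196, 197, 198, 198, 198, 0, 175, 173, 172, 173, 173, 174, 173]
257 [169, 169, 169, 168, 169, 168, 169, 169, 179, 177, 178, 178, 178, 179, 178, 178, 180, 180, 178, 180, 180, 181, 197, 197, 196, 198, 198, 198, 199, 177, 173, 173, 172, 173, 175, 174]
[0.0008, -0.0001, 0.0038] [0.01, 1.15, 0.06] [443.5 -19.7 165.5] th 0.646
[0.0007, -0.0, 0.0038] [0.0, 1.15, 0.05] [443.  -19.7 161.6] th 0.647
[0.0007, -0.0, 0.0038] [0.0, 1.15, 0.04] [442.6 -19.6 157.8] th 0.648
[0.0006, -0.0, 0.0038] [0.0, 1.15, 0.02] [442.1 -19.6 154. ] th 0.649
[0.0006, -0.0, 0.0038] [0.0, 1.15, 0.01] [441.6 -19.5 150.2] th 0.649
```

Request:
step_arm(increments=[[0.0008,0.0004,0,0,0,0,0],[0,0,0,0,0,0,0],[0.0008,-0.0001,0.0038,0.01,1.15,0.06,0],[0,0,0,0,0,0,0],[0.0003,0,0.0019,0,0.57,0.02,0],[0,0,0,0,0,0,0],[0,0,0,0,0,0,0],[0,0,0,0,0,0,0]], squeeze=14)

```text
time: 15.95
tool_pos: [442.6, -19.2, 163.5]
tcp_rot: [-3.141, 0.069, 2.98]
force: [5.1, -0.7, 0.0]
grip_width: 15.6
gripper_force: 14.0
```

Request:
step_arm(increments=[[0.0004,0,0.0019,0,0.58,0.02,0],[0,0,0,0,0,0,0],[0.0004,0,0.0019,0,0.58,0.02,0],[0,0,0,0,0,0,0],[0.0003,0,0.0019,0,0.57,0.02,0],[0,0,0,0,0,0,0],[0,0,0,0,0,0,0],[0,0,0,0,0,0,0]])

```text
time: 16.95
tool_pos: [441.9, -19.0, 157.8]
tcp_rot: [-3.141, 0.039, 2.979]
force: [5.3, -0.3, -0.6]
grip_width: 15.7
gripper_force: 14.0
```

Request:
step_arm(increments=[[0.0003,0,0.0019,0,0.58,0.01,0],[0,0,0,0,0,0,0],[0.0003,0,0.0019,0,0.58,0.01,0],[0,0,0,0,0,0,0],[0.0003,0,0.0019,0,0.57,0.01,0],[0,0,0,0,0,0,0],[0.0003,0,0.0017,0,0.5,0,0],[0,0,0,0,0,0,0]])

```text
time: 17.95
tool_pos: [440.9, -18.8, 150.3]
tcp_rot: [-3.141, 0.0, 2.978]
force: [4.6, -1.1, 0.8]
grip_width: 15.3
gripper_force: 14.0
```

```bash
python3 meas.py | head -12; python3 -c "
from h import *
c=cam('wrist')
print(byrange(c,[[237,y] for y in range(60,180,12)]).round(1).tolist())"
```

```text
[[342.6, -9.0, 178.3], [348.2, -10.0, 177.0], [354.1, -11.1, 177.4], [360.2, -12.0, 179.4], [366.2, -13.2, 177.8], [372.3, -14.2, 178.7], [378.6, -15.4, 177.8], [384.9, -16.4, 178.4], [391.3, -17.6, 178.2], [397.9, -18.8, 178.4]]Traceback (most recent call last):
  File "meas.py", line 14, in <module>
    print("head n",m.sum(),"x",W[m,0].min().round(1),W[m,0].max().round(1),"y",W[m,1].min().round(1),W[m,1].max().round(1))
                               ~~~~~~~~~~^^
    return umr_minimum(a, axis, None, out, keepdims, initial, where)
ValueError: zero-size array to reduction operation minimum which has no identity
```

Request:
step_arm(increments=[[-0.001,0.0001,0,0,0,-0.2,0],[-0.001,0.0001,0,0,0,-0.2,0],[-0.001,0.0001,0,0,0,-0.2,0],[0,0,0,0,0,0,0],[0,0,0,0,0,0,0],[0,0,0,0,0,0,0],[0,0,0,0,0,0,0],[0,0,0,0,0,0,0]])

```text
time: 19.05
tool_pos: [443.9, -19.0, 150.4]
tcp_rot: [-3.141, 0.0, 2.988]
force: [5.6, -0.5, 0.6]
grip_width: 15.4
gripper_force: 14.0
```

Run:
```python
from h import *
c=cam("wrist"); ys,xs=np.mgrid[120:185,225:285]; px=np.c_[xs.ravel(),ys.ravel()]; W=byrange(c,px)
m=(abs(W[:,0]-396)<12)&(abs(W[:,1]+10)<7); 
for lo,hi in((181,188),(176,180),(160,170)):
    q=m&(W[:,2]>lo)&(W[:,2]<hi); print(lo,hi,q.sum(),W[q].min(0).round(1) if q.any() else '',W[q].max(0).round(1) if q.any() else '')
```

```text
181 188 245 [389.5 -14.1 181.4] [399.8  -6.4 185.8]
176 180 687 [384.1 -17.  176. ] [407.9  -3.  179.9]
160 170 141 [391.6 -16.6 166.6] [404.7  -5.1 169.6]
```

Head (z 184) stands fully through the hole above the shoe (178). Let the spring take it back.

Request:
step_arm(increments=[[-0.0005,0,0,0,0,-0.1,0],[0,0,0,0,0,0,0],[-0.0005,0.0001,0,0,0,-0.1,0],[0,0,0,0,0,0,0],[-0.0003,0,0,0,0,0,0],[0,0,0,0,0,0,0],[0,0,0,0,0,0,0],[0,0,0,0,0,0,0]])

```text
time: 20.1
tool_pos: [445.2, -19.1, 150.4]
tcp_rot: [-3.141, 0.0, 2.992]
force: [5.9, -0.8, -0.3]
grip_width: 15.5
gripper_force: 14.0
```

Request:
step_arm(increments=[[-0.0004,0,0,0,0,0,0],[0,0,0,0,0,0,0],[-0.0003,0,0,0,0,0,0],[0,0,0,0,0,0,0],[-0.0003,0,0,0,0,0,0],[0,0,0,0,0,0,0],[0,0,0,0,0,0,0],[0,0,0,0,0,0,0]])

```text
time: 21.1
tool_pos: [445.8, -19.2, 150.4]
tcp_rot: [-3.141, 0.0, 2.992]
force: [2.1, -0.1, -1.5]
grip_width: 15.5
gripper_force: 14.0
```

Pin is now taking the spring; ease 0.4 mm further and release.

Request:
step_arm(increments=[[-0.0003,0,0,0,0,0,0],[0,0,0,0,0,0,0],[0,0,0,0,0,0,0],[0,0,0,0,0,0,0.2],[0,0,0,0,0,0,0.4],[0,0,0,0,0,0,0.6],[0,0,0,0,0,0,0.6],[0,0,0,0,0,0,0.6]])

```text
time: 22.1
tool_pos: [446.3, -19.3, 150.5]
tcp_rot: [-3.141, 0.001, 2.992]
force: [0.5, 0.8, -0.0]
grip_width: 47.7
gripper_force: 0.0
```

Request:
step_arm(increments=[[0,0,0,0,0,0,0.6],[0,0,0,0,0,0,0.6],[0,0,-0.01,0,0,0,0.6],[0,0,-0.02,0,0,0,0.6],[0,0,-0.03,0,0,0,0.6],[0,0,-0.03,0,0,0,0.6],[0,0,0,0,0,0,0.6],[0,0,0,0,0,0,0.6]])

```text
time: 23.1
tool_pos: [446.1, -19.2, 240.5]
tcp_rot: [-3.141, 0.001, 2.992]
force: [-0.2, -0.1, -0.4]
grip_width: 51.9
gripper_force: 0.0
```

Run:
```python
from h import *
c=cam("wrist"); ys,xs=np.mgrid[60:330,200:300]; px=np.c_[xs.ravel(),ys.ravel()]; W=byrange(c,px)
m=(abs(W[:,0]-396)<14)&(abs(W[:,1]+10)<7)
for lo,hi in((181,188),(176,180),(160,170)):
    q=m&(W[:,2]>lo)&(W[:,2]<hi); print(lo,hi,q.sum(),W[q].min(0).round(1) if q.any() else '',W[q].max(0).round(1) if q.any() else '')
k=(abs(W[:,2]-217)<2.5)&(abs(W[:,0]-445)<20)&(abs(W[:,1]+19)<15); print("knob top",k.sum(),W[k].mean(0))
s=readout.observe(); print(s["tool_pos"],s["grip_width"],s["force"],s["time"])
```

```text
181 188 114 [389.7 -14.3 181.7] [400.2  -6.3 186. ]
176 180 358 [382. -17. 176.] [410.   -3.  179.9]
160 170 90 [393.5 -16.6 167.2] [406.7  -5.4 170. ]
knob top 265 [444.06514539 -18.39082072 216.62516585]
[445.90618487 -19.25245915 240.08482803] 51.77987917376657 [-0.31151895  0.16809325 -0.53795854] 23.15
```

Bar is flat at seat height, the head stands 6 mm above the shoe, and the knob has stayed put after release: seated and held under the lip.

```bash
python3 -c "
from bench import order; print(order.finish_job())"
```

```text
the job is handed in; nothing more can be done
None
```

I moved the stay to its widest setting and handed the job in: the shoe's hole is over the pin, the bar is fully down and sprung back under the lip, and the arm is clear; the hand-in gave no verdict.

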